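Load the sloped module tray

TASK

Get the three finned power modules lined up in the sloped tray, one in each lane, flat on the floor with their fins up and slid under the bridge bar all the way down against the back stop. A stray capacitor stands in the lane that the loose module from the bench has to go into: put it in the small black bin beside the tray, not in the big tote at the back. Leave the other things on the bench where they are.

Things in the scene. Friction and masses are not known exactly. Their poses are not given: they have to be found in the camera images.
- tray: black sloped tray fixed to the bench, yaw varies. Origin: middle of the floor's upper surface, 55 above the bench; x straight down the slope (15 degrees below level), y across, z square to the floor. In this frame the floor runs from x -140 (open upper end) to 110. The floor is not slippery: things stay where they are left on it and must be pushed down.
- tray_stop (a point): foot of the back stop, middle of its face, at x 110, y 0, z 0 in the tray's frame; the stop is a wall across the lower end, 28 high above the floor. A module against it has its origin at tray x 70 and its upper end at x 30.
- lane_l (a point): upper end of the left lane on the floor, tray frame x -140, y 62. All lanes run along tray x. Two dividers 6 thick at y -31 and 31 and outer walls 6 thick at y -96 and 96, all 8 high, leave lanes about 56 wide (outer ones 59).
- lane_m (a point): upper end of the middle lane on the floor, tray frame x -140, y 0
- lane_r (a point): upper end of the right lane on the floor, tray frame x -140, y -62
- bridge (a point): middle of the top of the fixed flat aluminium bridge bar, tray frame x 70, y 0, z 40. It is 16 wide (x 62 to 78), crosses all lanes, underside 34 above the floor, posts at y -96 and 96. Modules slide under it with 10 to spare.
- module_a: power module (the three are alike): green board 80 x 48 x 4 (x, y, z), finned aluminium heat sink 66 x 36 x 20 centred on top, 24 high in all; grip across the sink's 36, above the board. Origin: centre of its underside; z up through the fins. 0.10 to 0.19 kg. Either end may lead. Starts part-way down one lane, its x along the lane, roughly straight.
- module_b: power module (the three are alike): green board 80 x 48 x 4 (x, y, z), finned aluminium heat sink 66 x 36 x 20 centred on top, 24 high in all; grip across the sink's 36, above the board. Origin: centre of its underside; z up through the fins. 0.10 to 0.19 kg. Either end may lead. Starts part-way down another lane, its x along the lane.
- module_c: power module (the three are alike): green board 80 x 48 x 4 (x, y, z), finned aluminium heat sink 66 x 36 x 20 centred on top, 24 high in all; grip across the sink's 36, above the board. Origin: centre of its underside; z up through the fins. 0.10 to 0.19 kg. Either end may lead. Starts flat on the bench right of the tray (-y side), any yaw.
- capacitor: grey can capacitor, upright cylinder 25 across and 42 high, 0.03 kg, origin at the centre of its underside, z up its axis. Starts standing on the tray floor in the lane without a module.
- capacitor_center (a point): middle of the capacitor, 21 up its axis from the underside
- bin: shallow open black parts bin fixed to the bench left of the tray (+y side), 130 x 120 outside (x, y), 45 high, walls and floor about 4 thick; origin at the centre of its underside, on the bench, z up
- spool: bystander: grey wire spool standing on end, 48 across, 42 high; origin at the centre of its underside
- flux_bottle: bystander: small white bottle, 36 across, 70 high; origin at the centre of its underside
- jar: bystander: clear jar with white lid, 48 across, 45 high; origin at the centre of its underside
- screwdriver: bystander: screwdriver lying on the bench, 170 long, along its x; origin within the tool, on the bench
- tape: bystander: ring of tape lying flat, 60 across, 18 high; origin at the centre of its underside
- meter: bystander: black hand-held meter lying flat, 140 x 72 x 28; origin at the centre of its underside

How it is judged:
At the end, for the whole second after the job is handed in: All three modules lie flat on the tray floor with fins up, in three different lanes, each within 4 mm of the back stop and at rest; the capacitor's middle is inside the bin, below its rim (x of module_a in the frame of tray between 0.066 and 0.076 m and z of module_a in the frame of tray between -0.004 and 0.004 m and y of module_a in the frame of tray between -0.075 and 0.075 m and angle between the z axis of each of module_a, module_b, module_c and the z axis of tray, either way round below 0.08 rad and angle between each of module_a, module_b, module_c's own z axis and vertical below 0.5 rad and linear speed of each of module_a, module_b, module_c below 0.02 m/s and x of module_b in the frame of tray between 0.066 and 0.076 m and z of module_b in the frame of tray between -0.004 and 0.004 m and y of module_b in the frame of tray between -0.075 and 0.075 m and x of module_c in the frame of tray between 0.066 and 0.076 m and z of module_c in the frame of tray between -0.004 and 0.004 m and y of module_c in the frame of tray between -0.075 and 0.075 m and distance between module_a and module_b above 0.05 m and distance between each of module_a, module_b and module_c above 0.05 m and x of capacitor_center in the frame of bin between -0.061 and 0.061 m and y of capacitor_center in the frame of bin between -0.056 and 0.056 m and z of capacitor_center in the frame of bin below 0.04 m and linear speed of capacitor below 0.05 m/s); the robot touches nothing.
It fails at once if a bystander (spool, flux bottle, jar, screwdriver, tape or meter) is moved by more than 40 mm (distance of any of spool, flux_bottle, jar, screwdriver, tape, meter from where it was at the start of the episode above 0.04 m).
It also fails if it takes over 72 s, if anything falls off the work surface, if the arm or the gripper's body presses on something with over 40 N, if the wrist force passes 120 N, or if a joint passes its speed limit or range.

ROBOT

A 6-joint arm with a two-finger parallel gripper is mounted at the origin on the work surface. World frame = base frame: x ahead of the robot, y to its left, z up, the work surface at z = 0. Lengths are in m, angles in rad, forces in N, time in s.
With the tool pointing down it reaches from about 0.375 to 0.9 m from the base axis. Payload 3.1 kg.
Tool frame: the origin (TCP) lies midway between the tips of the shut fingers; the grasp point (between the pads) lies 19 mm behind it; z points along the fingers, y is the direction in which the jaws open and shut (so a half turn about z gives the same grasp; the last joint's range is limited). The gripper opens to 85 mm and grips with 20 to 120 N. Pads are 22 mm wide; open, the fingers measure 114 mm over their backs; the gripper's body (76 mm by 85 mm) begins 54 mm behind the grasp point. The pads swing forward as they close: fully open they stand 13 mm farther back than shut.
Start: joints at [-1.363, 0.527, 1.433, -0, 1.181, -0.178], TCP at [0.236, -0.579, 0.231] pointing down, gripper open.
Joint ranges: [-3.08, 3.08], [-0.75, 2.2], [0.22, 2.44], [-1.43, 4.57], [0, 2.65], [-2.85, 2.85]. Speed limits (rad/s): [2.79, 2.79, 3.14, 3.14, 3.14, 3.14].

INTERFACE

Orientations are given as a unit quaternion [x, y, z, w].
In Python, from station import manip gives the robot as it stands. The module is installed in compiled form; this text tells all that it offers.
- The arm moves only by the tool drive_tool, never from a script. Its argument "deltas" is one flat list of numbers, 4 for each row, row after row: the shift along the tool's x, y, z in cm, then the turn about the tool's z in degrees. A call has 1 to 12 rows; each row is the pose to reach, as a shift and turn from the pose measured when the call began, along the tool's axes at that moment; what a row does not reach only later rows make up. A row lasts 1/10 s, in which the tool goes at most 50 mm and 8.59 degrees, less where a joint would pass 70% of its speed; a pose out of reach is approached as far as the arm can. A call with a gripper value outside its range is refused whole. "hand" is the finger opening in cm, from 0 to 8.54, set as the call begins (left out, the last holds). The fingers move at their own pace and stop on an object; "squeeze" is the grip in N (left out, the last holds). Time passes only in rows, so rows that repeat a pose let the fingers close. It gives the time, the measured TCP pose, the force and the opening at its end, in the units of the state.
- manip.sense(): the state, without advancing time (a new reading comes with each control period).
- manip.snapshot(name): name is "scene" or "top" or "wrist"; returns a dict with "frame" (384x512x3 uint8, red, green, blue), "depth" (384x512 float32, m along the optical axis (not along the pixel's ray), 0 where there is no reading), "fx", "fy", "cx", "cy" (pixels), "R" (3x3) and "t" (3): a world point X has camera coordinates R X + t. Camera axes: x right, y down, z forward; pixel columns grow to the right and rows downward; lengths in m; the calibration is good to about 2 mm. A picture is of the moment at which its call begins.
- manip.sign_off(): hands the job in, once; it reports no verdict.
The state is a dict: "t": time; "q": joint angles; "qd": joint speeds; "tau": joint torques, N m; "tcp_pos": TCP position; "tool_rot": TCP orientation; "force": force on the tool from outside, world axes, zero at the start; "ft_torque": the same for the moment, N m; "finger_gap": opening from 0.0 (shut) to 1.0 (fully open).
Only numpy, scipy, OpenCV 4.12 (cv2) and the standard library are available. Lean on these libraries where they do the work, as an engineer would, in place of code of your own. Each camera call takes 0.05 s, during which the arm holds its last target.

## Working session

There is one attempt and no reset: what is moved stays moved. The work goes in short steps, Python scripts to look and compute and a tool call to move; the robot and the scene stay as the last step left them, time stands still between calls to the robot, and variables do not carry over. Pictures are saved under pics/ and viewed, and the job is handed in when it is done.

Besides the shell and the picture viewer there is one more tool, called after "Request:" as name(argument=value, ...) on one line, values as JSON. drive_tool: Moves the arm, as the interface text tells. Its arguments: {"type":"object","properties":{"deltas":{"type":"array"},"hand":{"type":"number"},"squeeze":{"type":"number"}},"required":["deltas"]}

```bash
ls; mkdir -p pics
python3 - <<'E'
from station import manip
import cv2
s=manip.sense(); print(s['t'],s['tcp_pos'],s['tool_rot'],s['finger_gap'],s['force'])
for n in ['scene','top','wrist']:
    d=manip.snapshot(n); cv2.imwrite(f'pics/{n}0.png',d['frame'][:,:,::-1])
    import numpy as np; np.savez(f'{n}0.npz',**d); print(n,d['fx'],d['cx'],d['cy'],d['R'].round(3).tolist(),d['t'])
E
```

```text
pics
0.0 [ 0.23564599 -0.57809596  0.23032596] [ 9.81355653e-01  1.92197522e-01 -1.21180150e-05 -1.09272191e-03] 1.0002864584414473 [0.66617222 0.55923311 0.45043549]
scene 400.22855340908444 249.26827401000702 185.83046097305927 [[-0.143, 0.99, -0.009], [0.571, 0.075, -0.817], [-0.808, -0.122, -0.576]] [ 0.02780594 -0.23535701  1.60509424]
top 366.06428894870766 256.61428747260055 194.23290847900975 [[-0.013, -1.0, -0.022], [-0.996, 0.015, -0.083], [0.084, 0.021, -0.996]] [0.057753   0.55066397 1.02177215]
wrist 267.2911937474772 252.09348633105333 189.6718964039966 [[0.376, -0.926, -0.001], [-0.887, -0.361, 0.288], [-0.267, -0.108, -0.958]] [-0.62386926 -0.03626083  0.37774912]
```

View pics/top0.png

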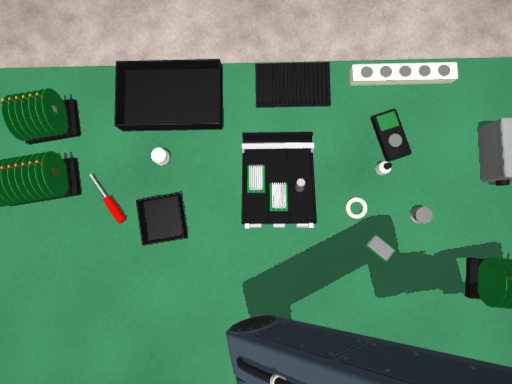

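View pics/scene0.png

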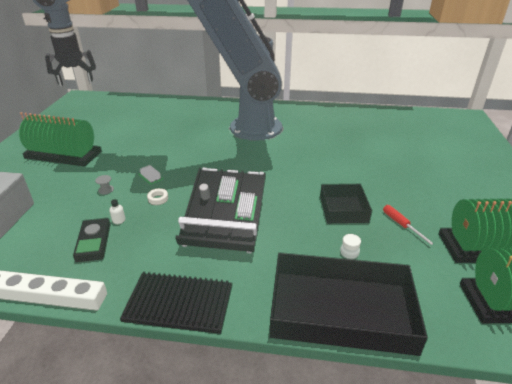

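View pics/wrist0.png

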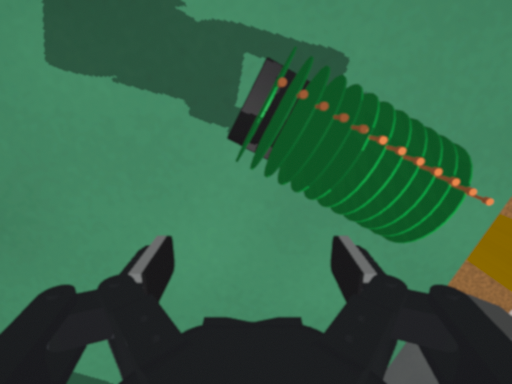

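The top view shows the bin at about (162,218), the tray at (245–315, 135–225), modules in the left and middle lanes at (256,178) and (279,196), the capacitor in the right lane at (300,184), and the loose module at (380,248).

```bash
cat > h.py <<'E'
import numpy as np,cv2
from station import manip
def load(n): 
    d=dict(np.load(n+'.npz')); return d
def snap(n,tag):
    d=manip.snapshot(n); cv2.imwrite(f'pics/{n}{tag}.png',d['frame'][:,:,::-1]); np.savez(f'{n}{tag}.npz',**d); return d
def pts(d):
    h,w=d['depth'].shape; v,u=np.mgrid[:h,:w]; z=d['depth']
    c=np.stack([(u-d['cx'])/d['fx']*z,(v-d['cy'])/d['fy']*z,z],-1)
    return (c-d['t'])@d['R']
def ray(d,u,v,h):
    "pixel -> world at z=h"
    r=np.array([(u-d['cx'])/d['fx'],(v-d['cy'])/d['fy'],1.])@d['R']; o=-d['t']@d['R']
    return o+r*(h-o[2])/r[2]
def proj(d,X):
    c=np.asarray(X)@d['R'].T+d['t']; return np.stack([d['fx']*c[...,0]/c[...,2]+d['cx'],d['fy']*c[...,1]/c[...,2]+d['cy']],-1)
def crop(d,x0,y0,x1,y1,k,name):
    f=d['frame'][y0:y1,x0:x1,::-1]; cv2.imwrite('pics/'+name,cv2.resize(f,None,fx=k,fy=k,interpolation=cv2.INTER_CUBIC))
E
python3 - <<'E'
from h import *
d=load('top0'); crop(d,230,120,410,270,4,'c1.png'); crop(d,125,185,200,255,7,'c2.png')
P=pts(d); np.set_printoptions(precision=4,suppress=True)
print(P[330:335,100,:][:1], P[300,60],P[218,162],P[196,255],P[248,380],P[215,300],P[165,300],P[184,300])
E
```

```text
[[0.1709 0.5029 0.0013]] [ 0.2554  0.6224 -0.0008] [0.4877 0.3268 0.004 ] [0.5426 0.0535 0.0715] [ 0.3948 -0.2954  0.0174] [ 0.489  -0.0666  0.0816] [ 0.6293 -0.0728  0.0502] [ 0.5695 -0.0658  0.1084]
```

View pics/c1.png

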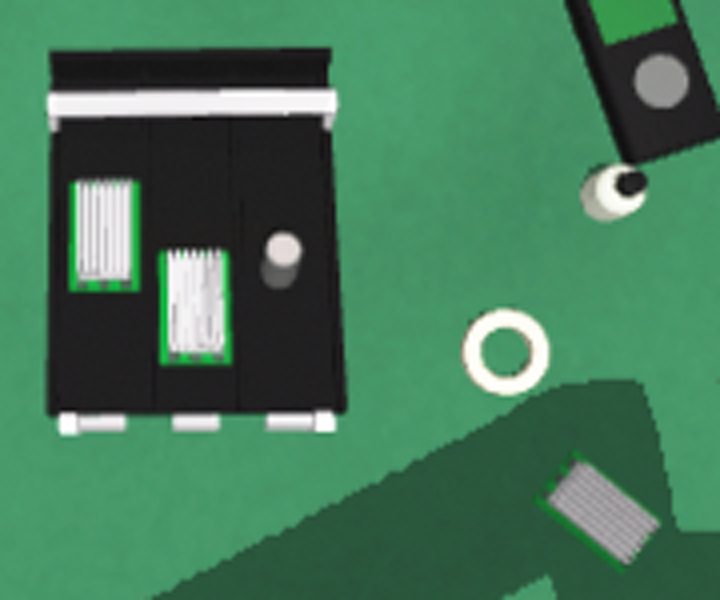

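View pics/c2.png

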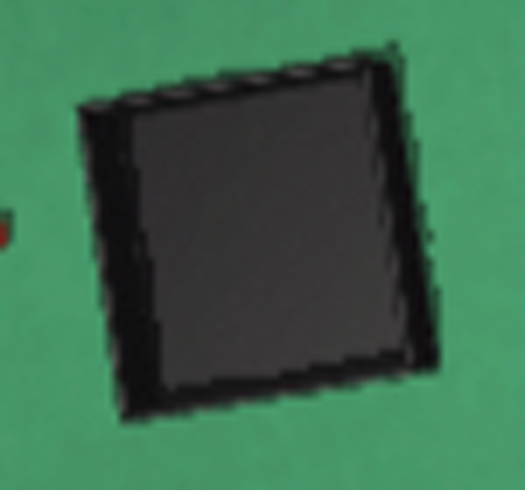

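Run:
```python
from h import *
np.set_printoptions(precision=4,suppress=True)
d=load('top0');P=pts(d);f=d['frame'].astype(int)
def reg(x0,y0,x1,y1):
    m=np.zeros(f.shape[:2],bool);m[y0:y1,x0:x1]=1;return m
# bridge
white=(f.min(-1)>170)
m=reg(238,138,320,152)&white
m&=np.abs(P[...,2]-0.0755)<0.012
q=P[m]; print('bridge n',len(q),q.mean(0),q[:,2].std()); r=cv2.minAreaRect((q[:,:2]*1000).astype(np.float32));print(r)
line=cv2.fitLine((q[:,:2]).astype(np.float32),cv2.DIST_HUBER,0,.01,.01).ravel();print('line',line,'yaw',np.degrees(np.arctan2(-line[0],line[1])) )
# floor plane: dark pixels in tray
dark=(f.max(-1)<60); m=reg(243,150,316,222)&dark
q=P[m]; A=np.c_[q[:,:2],np.ones(len(q))]
w=np.ones(len(q),bool)
for _ in range(8):
    c,_,_,_=np.linalg.lstsq(A[w],q[w,2],rcond=None); res=q[:,2]-A@c; w=np.abs(res)<max(.003,2*res[w].std()*0+.003)
print('plane',c,w.sum(),len(q),'slope',np.degrees(np.arctan(np.hypot(c[0],c[1]))),'az',np.degrees(np.arctan2(-c[1],-c[0])))
# outline
tm=(reg(235,125,325,232)&(f[...,1]-f[...,0]<40)&(P[...,2]>0.01))
r=cv2.minAreaRect((P[tm][:,:2]*1000).astype(np.float32));print('outline',r)
tm=reg(235,125,325,232)&(P[...,2]>0.015)
q=P[tm]
for lo,hi in((.46,.5),(.5,.54),(.54,.58),(.58,.62),(.62,.66)):
    s=q[(q[:,0]>lo)&(q[:,0]<hi)]; print(lo,np.percentile(s[:,1],[.5,1,99,99.5]))
```

```text
bridge n 391 [ 0.6806 -0.0081  0.0755] 0.0022686018477374617
((680.0422973632812, -9.755027770996094), (195.01681518554688, 17.396875381469727), 89.19550323486328)
line [ 0.004   1.      0.6806 -0.0081] yaw -0.2279141
plane [-0.2941  0.0122  0.2335] 2299 3955 slope 16.400540870439034 az -2.381989427679878
outline ((590.8460693359375, -9.638954162597656), (269.0638732910156, 197.7574920654297), 0.036674097180366516)
0.46 [-0.1057 -0.1047  0.0881  0.0882]
0.5 [-0.1067 -0.1057  0.0883  0.0884]
0.54 [-0.1069 -0.1061  0.0885  0.0886]
0.58 [-0.1066 -0.1057  0.0888  0.0889]
0.62 [-0.1067 -0.1059  0.0891  0.0892]
```

```bash
cat >> h.py <<'E'
np.set_printoptions(precision=4,suppress=True)
TO=np.array([.602,-.0087,.055]); a=np.radians(15)
TR=np.array([[np.cos(a),0,np.sin(a)],[0,1,0],[-np.sin(a),0,np.cos(a)]]) # columns = tray axes
def totray(X): return (X-TO)@TR
def fromtray(x): return TO+TR@np.asarray(x)
E
python3 - <<'E'
from h import *
for n in('top0','scene0'):
    d=load(n);P=pts(d);f=d['frame'].astype(int);T=totray(P)
    print(n,'cam',-d['t']@d['R'])
    intr=(T[...,0]>-.145)&(T[...,0]<.06)&(np.abs(T[...,1])<.1)&(T[...,2]>-.01)&(T[...,2]<.06)
    white=(f.min(-1)>110)
    for nm,lo,hi in(('L',.031,.096),('M',-.031,.031),('R',-.096,-.031)):
        m=intr&(T[...,1]>lo)&(T[...,1]<hi)&(T[...,2]>.012)&white
        q=T[m]*1000; 
        if len(q)<5: print(nm,len(q));continue
        print(nm,len(q),'mean',q.mean(0),'rect',cv2.minAreaRect(q[:,:2].astype(np.float32)),'z',np.percentile(q[:,2],[5,50,95]))
    g=intr&(f[...,1]-f[...,0]>40)
    for nm,lo,hi in(('L',.031,.096),('M',-.031,.031)):
        q=T[g&(T[...,1]>lo)&(T[...,1]<hi)]*1000; print('green',nm,len(q),cv2.minAreaRect(q[:,:2].astype(np.float32)))
    # cap top
    q=T[intr&(T[...,1]<-.031)&(T[...,2]>.036)]*1000
    if len(q): print('cap',len(q),q.mean(0),q.min(0),q.max(0))
    c=(np.hypot(P[...,0]-.395,P[...,1]+.295)<.07)&(P[...,2]>.008)
    q=P[c]*1000; print('C',len(q),q.mean(0),cv2.minAreaRect(q[:,:2].astype(np.float32)),np.percentile(q[:,2],[5,50,95]))
    b=(np.hypot(P[...,0]-.4877,P[...,1]-.3268)<.12)&(P[...,2]>.038)&(P[...,2]<.06); q=P[b]*1000
    print('bin',len(q),cv2.minAreaRect(q[:,:2].astype(np.float32)),np.percentile(q[:,2],[5,50,95]))
E
```

```text
top0 cam [0.4641 0.0281 1.0651]
L 219 mean [-12.6647  60.2103  21.3866] rect ((-12.56234359741211, 59.9169921875), (35.79728317260742, 67.30934143066406), 89.90983581542969) z [12.7458 23.2285 26.6175]
M 222 mean [-67.8857  -1.2152  22.1139] rect ((-66.1114273071289, -0.9094982147216797), (34.673675537109375, 66.83317565917969), 88.76815795898438) z [12.7148 23.5526 26.7944]
R 56 mean [-39.9231 -58.7118  42.355 ] rect ((-38.91790771484375, -58.75025939941406), (18.64168357849121, 23.373546600341797), 87.06785583496094) z [40.3151 42.4014 44.8708]
green L 146 ((-10.013511657714844, 60.87500762939453), (47.82958221435547, 85.99015045166016), 89.30863189697266)
green M 160 ((-63.37495803833008, -1.4752922058105469), (83.05432891845703, 49.555274963378906), 0.9950332641601562)
cap 68 [-40.7565 -57.9498  41.8599] [-51.1326 -70.7552  36.2355] [-27.1868 -46.8846  45.8413]
C 347 [ 395.6482 -294.9805   19.2505] ((395.3555603027344, -296.0833740234375), (76.54244995117188, 44.272621154785156), 49.167808532714844) [ 8.9673 21.7001 26.568 ]
bin 300 ((484.77398681640625, 322.4085693359375), (130.
[... 558 characters left out ...]
1861572266, 21.31473159790039), 31.148427963256836) z [41.472  44.607  47.6497]
green L 87 ((-7.9749298095703125, 57.40228271484375), (50.2575569152832, 81.12703704833984), 89.33023834228516)
green M 81 ((-62.18223571777344, -2.9909934997558594), (49.353057861328125, 80.63713073730469), 89.99978637695312)
cap 65 [-33.9551 -59.229   43.3639] [-47.0548 -72.9704  36.2297] [-24.1188 -48.6767  48.2452]
C 212 [ 405.6869 -294.7519   20.592 ] ((402.5409240722656, -296.4582214355469), (81.63470458984375, 40.23674011230469), 51.34751892089844) [ 8.9266 22.8893 27.2819]
bin 354 ((487.28448486328125, 320.45379638671875), (134.60302734375, 121.13589477539062), 8.888898849487305) [38.5621 43.9012 47.2654]
```

```bash
cat >> h.py <<'E'
from scipy.spatial.transform import Rotation as Ro
def delta(target,yaw=None):
    s=manip.sense(); R=Ro.from_quat(s['tool_rot']).as_matrix(); cur=np.degrees(np.arctan2(R[1,0],R[0,0]))
    dv=R.T@(np.asarray(target)-s['tcp_pos'])*100
    tz=0 if yaw is None else -((yaw-cur+180)%360-180)
    print('t',round(s['t'],2),'tcp',s['tcp_pos'].round(4),'yaw',cur.round(2),'F',s['force'].round(1),'gap',round(s['finger_gap'],3),'delta cm,deg',dv.round(2),round(tz,1))
E
python3 - <<'E'
from h import *
delta([.571,-.068,.19],0)
E
```

```text
t 0.15 tcp [ 0.2357 -0.5783  0.2306] yaw 22.16 F [-0.4 -0.8  0.2] gap 1.003 delta cm,deg [ 50.3  -34.6    4.13] 22.2
```

Request:
drive_tool(deltas=[10,-7,1,4,20,-14,2,8,30,-21,3,14,40,-28,4,20,50.3,-34.6,4.1,22.2,50.3,-34.6,4.1,22.2,50.3,-34.6,4.1,22.2,50.3,-34.6,4.1,22.2,50.3,-34.6,4.1,22.2,50.3,-34.6,4.1,22.2,50.3,-34.6,4.1,22.2,50.3,-34.6,4.1,22.2], hand=5.0, squeeze=30)

```text
t: 1.35
tcp_pos: [0.5649, -0.0764, 0.1907]
tool_rot: [1.0, -0.0, -0.0, -0.001]
force: [0.3, -0.4, -0.1]
finger_gap: 0.589
```

Run:
```python
from h import *
delta([.571,-.068,.19],0)
```

```text
t 1.35 tcp [ 0.5649 -0.0764  0.1907] yaw -0.03 F [ 0.3 -0.4 -0.1] gap 0.589 delta cm,deg [ 0.61 -0.84  0.07] -0.0
```

Request:
drive_tool(deltas=[0.6,-0.8,0.0,0,0.6,-0.8,0.0,0])

```text
t: 1.55
tcp_pos: [0.5714, -0.0666, 0.1903]
tool_rot: [1.0, 0.002, -0.001, -0.001]
force: [-0.1, -0.8, 0.4]
finger_gap: 0.586
```

Run:
```python
from h import *
d=snap('wrist','1'); s=manip.sense(); print(s['tcp_pos'])
c=fromtray([-.038,-.059,.021]); print(proj(d,c), 'cap top exp',proj(d,fromtray([-.038,-.059,.042])), 'tcp',proj(d,s['tcp_pos']))
print([proj(d,fromtray(p)) for p in([-.14,-.031,.008],[.05,-.031,.008],[.062,0,.04])])
```

```text
[ 0.5706 -0.068   0.1904]
[253.6302 189.3964] cap top exp [253.7744 190.11  ] tcp [255.0704 241.2954]
[array([225.9094, 288.6094]), array([225.8166, 101.0527]), array([187.0102,  76.2615])]
```

View pics/wrist1.png

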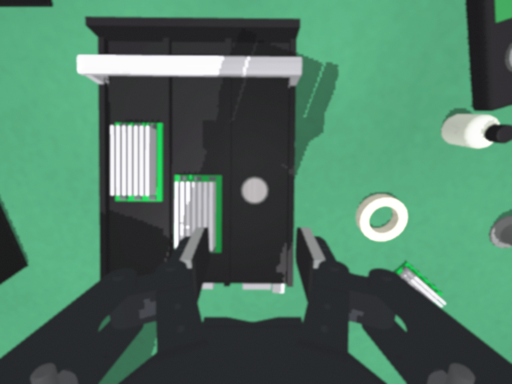

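The capacitor top is at (254.5,190), which matches the prediction. The dividers look offset by a few pixels, so I'm checking the tray's y from this nearer view.

Run:
```python
from h import *
d=load('wrist1'); crop(d,70,0,320,300,3,'c3.png') if 0 else cv2.imwrite('pics/c3.png',cv2.resize(np.clip(d['frame'][0:200,70:320,::-1].astype(float)*2.2,0,255).astype(np.uint8),None,fx=3.2,fy=3))
P=pts(d)
f=d['frame'].astype(int)
# bridge white
m=np.zeros(f.shape[:2],bool); m[50:80,70:310]=1; m&=(f.min(-1)>150)
q=P[m]; q=q[np.abs(q[:,2]-.0755)<.01]*1000; print(len(q),cv2.minAreaRect(q[:,:2].astype(np.float32)),q.mean(0))
T=totray(P)
for v in (110,130,150):
    r=T[v]*1000; i=np.where((r[:,2]>-15))[0]; i=i[(i>60)&(i<320)]; print(v,i.min(),i.max(),r[i.min()],r[i.max()])
    # row profile around dividers
    for u0,u1 in ((160,182),(220,242)):
        print([f"{u}:{r[u,1]:.0f},{r[u,2]:.0f}" for u in range(u0,u1,2)])
```

```text
4393 ((681.8111572265625, -10.297760009765625), (197.69715881347656, 16.556411743164062), 89.71276092529297) [681.5508  -9.725   74.127 ]
110 99 295 [40.9483 96.388   7.388 ] [  41.5653 -100.4704    7.0202]
['160:38,-0', '162:36,-1', '164:31,7', '166:29,6', '168:27,6', '170:26,3', '172:26,-1', '174:23,-0', '176:21,-1', '178:19,-1', '180:17,1']
['220:-24,-2', '222:-26,-1', '224:-28,-1', '226:-31,8', '228:-33,7', '230:-35,6', '232:-37,-0', '234:-39,-1', '236:-41,-0', '238:-43,-1', '240:-45,-1']
130 99 295 [21.0442 96.8385  7.1306] [  21.7786 -100.785     5.9919]
['160:37,3', '162:35,3', '164:31,8', '166:29,7', '168:27,7', '170:26,6', '172:25,0', '174:24,-1', '176:22,-2', '178:19,0', '180:17,-1']
['220:-24,-1', '222:-26,-1', '224:-28,-3', '226:-31,8', '228:-33,7', '230:-35,9', '232:-37,-0', '234:-39,0', '236:-41,1', '238:-43,-1', '240:-45,-1']
150 99 294 [ 0.9837 97.1623  7.0989] [  1.5655 -99.845    6.4908]
['160:37,4', '162:35,4', '164:32,7', '166:29,7', '168:27,7', '170:26,5', '172:26,-2', '174:24,-1', '176:22,-1', '178:20,-1', '180:18,-1']
['220:-24,-2', '222:-26,-1', '224:-28,-1', '226:-31,7', '228:-33,7', '230:-35,8', '232:-37,-1', '234:-39,-0', '236:-41,-0', '238:-43,0', '240:-45,-1']
```

View pics/c3.png

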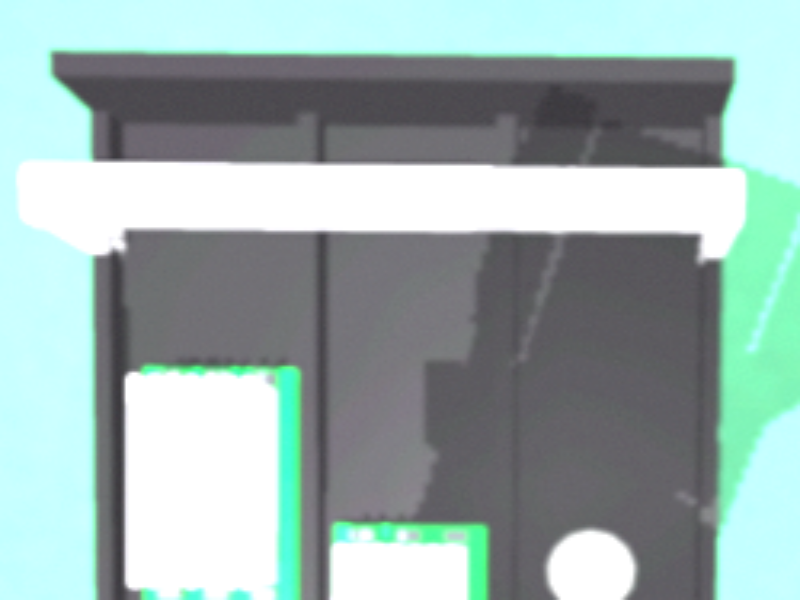

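```bash
sed -i 's/TO=np.array(\[.602,-.0087,.055\])/TO=np.array([.603,-.0105,.055])/' h.py; echo ok
```

```text
ok
```

Request:
drive_tool(deltas=[0,0,4,0,0,0,8,0,0,0,10.5,0,0,0,11.3,0,0,0,11.4,0])

```text
t: 2.1
tcp_pos: [0.5692, -0.0693, 0.0756]
tool_rot: [1.0, -0.0, -0.002, -0.001]
force: [1.0, 0.3, 0.3]
finger_gap: 0.587
```

Request:
drive_tool(deltas=[0,0,0,0,0,0,0,0,0,0,0,0,0,0,0,0,0,0,0,0], hand=1.0, squeeze=25)

```text
t: 2.6
tcp_pos: [0.5703, -0.0699, 0.0771]
tool_rot: [1.0, -0.0, -0.001, -0.0]
force: [-1.5, -2.4, 5.1]
finger_gap: 0.28
```

Request:
drive_tool(deltas=[0,0,-4,0,0,0,-8,0,0,0,-11,0,0,-3,-13,0,0,-8,-13,0,-2,-13,-13,0,-4,-18,-13,0,-6,-23,-13,0,-8,-28,-13,0,-8.4,-33,-13,0,-8.4,-38,-13,0,-8.4,-39,-13,0])

```text
t: 3.8
tcp_pos: [0.4852, 0.3241, 0.2075]
tool_rot: [1.0, 0.002, -0.0, -0.001]
force: [-0.9, -1.5, 0.2]
finger_gap: 0.278
```

Run:
```python
from h import *
delta([.486,.3215,.20],0)
d=snap('wrist','2')
```

```text
t 3.8 tcp [0.4852 0.3241 0.2075] yaw 0.2 F [-0.9 -1.5  0.2] gap 0.278 delta cm,deg [0.08 0.26 0.75] 0.2
```

View pics/wrist2.png

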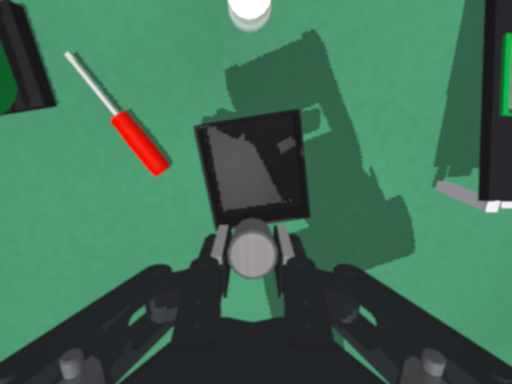

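The capacitor is held at (252,250), and the bin is at about (252,170). Lowering it in.

Run:
```python
from h import *
d=load('wrist2'); print(proj(d,np.array([.486,.3215,.004])))
```

```text
[254.3801 166.7872]
```

Request:
drive_tool(deltas=[0,0.2,4,0,0,0.2,8,0,0,0.2,12,0,0,0.2,16,0,0,0.2,17.7,0,0,0.2,17.7,0])

```text
t: 4.45
tcp_pos: [0.4831, 0.3243, 0.0276]
tool_rot: [1.0, 0.002, -0.003, -0.001]
force: [-0.4, 0.1, -0.1]
finger_gap: 0.283
```

Request:
drive_tool(deltas=[0,0,0,0,0,0,0,0,0,0,0,0,0,0,-2,0,0,0,-6,0,0,0,-11,0,0,0,-16,0,0,0,-20,0], hand=4.5)

```text
t: 5.25
tcp_pos: [0.4851, 0.3243, 0.2321]
tool_rot: [1.0, 0.002, -0.001, -0.002]
force: [0.2, 0.0, -0.2]
finger_gap: 0.524
```

Run:
```python
from h import *
delta([.375,-.25,.24],0)
d=snap('wrist','3')
```

```text
t 5.25 tcp [0.4851 0.3243 0.2321] yaw 0.26 F [ 0.2  0.  -0.2] gap 0.524 delta cm,deg [-11.28  57.38  -0.98] 0.3
```

View pics/wrist3.png

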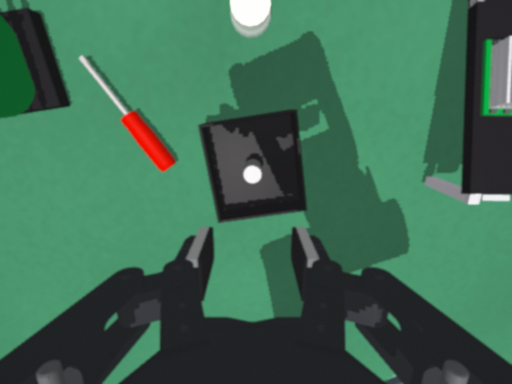

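The capacitor stands in the bin at (252,174). Next I push the left module with the fingers shut.

Run:
```python
from h import *
print(fromtray([-.08,.0615,.009]))
p=fromtray([-.08,.0615,.009]); p[2]=.16
delta(p,0)
```

```text
[0.5281 0.051  0.0844]
t 5.3 tcp [0.4887 0.326  0.2388] yaw 0.28 F [1.5 0.8 3.4] gap 0.529 delta cm,deg [ 3.72 27.59  7.68] 0.3
```

Request:
drive_tool(deltas=[0,4,0,0,0,9,0,0,2,14,2,0,3.7,19,5,0,3.7,24,7.7,0,3.7,27.6,7.7,0.3,3.7,27.6,7.7,0.3,3.7,27.6,7.7,0.3], hand=0)

```text
t: 6.1
tcp_pos: [0.528, 0.0493, 0.1602]
tool_rot: [1.0, -0.002, 0.005, -0.004]
force: [0.2, -0.1, -0.1]
finger_gap: -0.003
```

Run:
```python
from h import *
delta(fromtray([-.08,.0615,.009]),0)
d=snap('wrist','4'); d=snap('top','4')
```

```text
t 6.1 tcp [0.528  0.0493 0.1602] yaw -0.24 F [ 0.2 -0.1 -0.1] gap -0.003 delta cm,deg [-0.08 -0.11  7.58] -0.2
```

View pics/wrist4.png

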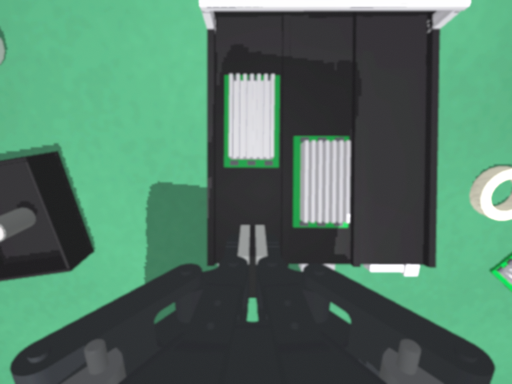

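Request:
drive_tool(deltas=[0,0,3,0,0,0,5.5,0,0,-0.1,7,0,0,-0.1,7.5,0,0,-0.1,7.5,0])

```text
t: 6.7
tcp_pos: [0.5289, 0.0548, 0.0858]
tool_rot: [1.0, 0.001, 0.006, -0.005]
force: [-0.1, -0.4, -0.1]
finger_gap: -0.002
```

Run:
```python
from h import *
delta(fromtray([.012,.0615,.009]),0); delta(fromtray([.026,.0615,.009]),0)
s=manip.sense(); print(totray(s['tcp_pos']))
```

```text
t 6.7 tcp [0.5289 0.0548 0.0858] yaw 0.12 F [-0.1 -0.4 -0.1] gap -0.002 delta cm,deg [8.78 0.42 2.62] 0.1
t 6.7 tcp [0.5289 0.0548 0.0858] yaw 0.12 F [-0.1 -0.4 -0.1] gap -0.002 delta cm,deg [10.12  0.43  3.  ] 0.1
[-0.0796  0.0653  0.0106]
```

Request:
drive_tool(deltas=[0.8,0.4,0.25,0,1.6,0.4,0.5,0,2.4,0.4,0.7,0,3.2,0.4,0.95,0,4.0,0.4,1.2,0,4.8,0.4,1.4,0,5.6,0.4,1.65,0,6.4,0.4,1.9,0,7.2,0.4,2.1,0,8.0,0.4,2.35,0,8.8,0.4,2.6,0,8.8,0.4,2.6,0])

```text
t: 7.9
tcp_pos: [0.6187, 0.051, 0.0605]
tool_rot: [1.0, 0.001, 0.007, -0.005]
force: [-0.4, -1.5, 0.3]
finger_gap: 0.003
```

Run:
```python
from h import *
delta(fromtray([.026,.0615,.009]),0)
s=manip.sense(); print(totray(s['tcp_pos']))
d=snap('wrist','5'); crop(d,130,0,420,290,2,'c5.png')
```

```text
t 7.9 tcp [0.6187 0.051  0.0605] yaw 0.11 F [-0.4 -1.5  0.3] gap 0.003 delta cm,deg [1.17 0.01 0.37] 0.1
[0.0137 0.0615 0.0094]
```

View pics/c5.png

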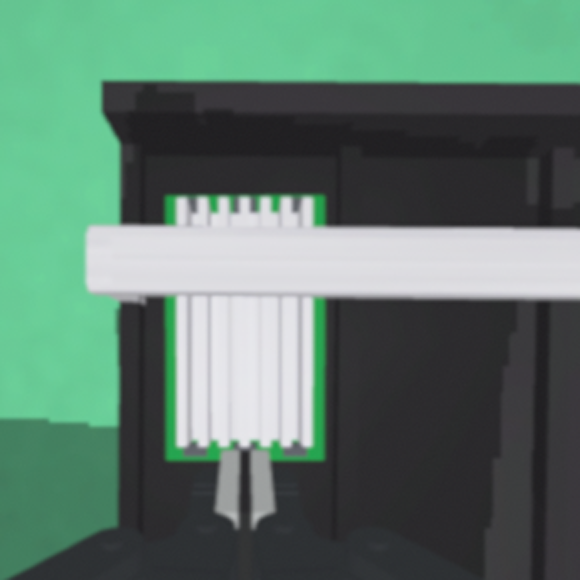

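The left module is under the bridge, with its lower end at y=195 and the stop foot at y=155 in the crop. That leaves about 12–13 mm.

Request:
drive_tool(deltas=[0.5,0,0.15,0,0.9,0,0.27,0,1.0,0,0.3,0,1.0,0,0.3,0])

```text
t: 8.35
tcp_pos: [0.628, 0.0512, 0.0576]
tool_rot: [1.0, 0.001, 0.006, -0.005]
force: [-0.7, -0.0, -0.6]
finger_gap: 0.0
```

Request:
drive_tool(deltas=[0.2,0,0.05,0,0.3,0,0.08,0,0.3,0,0.08,0])

```text
t: 8.65
tcp_pos: [0.6311, 0.0512, 0.0569]
tool_rot: [1.0, 0.001, 0.006, -0.005]
force: [-0.4, 0.8, 0.1]
finger_gap: 0.001
```

Run:
```python
from h import *
s=manip.sense(); print(totray(s['tcp_pos']),s['force'])
d=snap('wrist','6'); crop(d,130,0,420,290,2,'c6.png')
```

```text
[0.0267 0.0617 0.0091] [-0.4125  0.8101  0.1287]
```

View pics/c6.png

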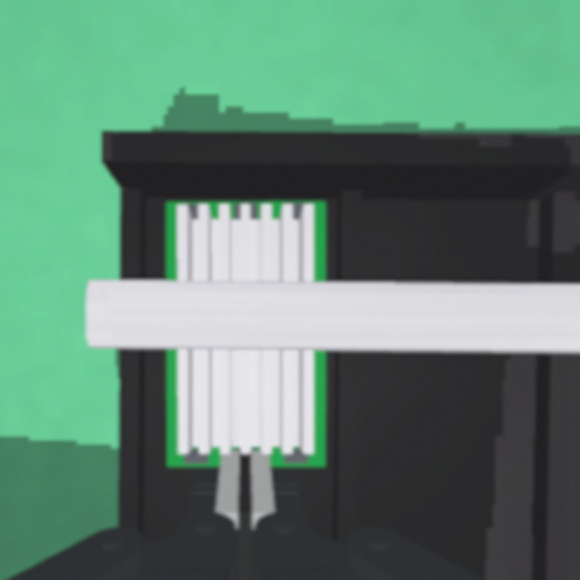

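Request:
drive_tool(deltas=[0.1,0,0.03,0,0.2,0,0.05,0,0.2,0,0.05,0])

```text
t: 9.0
tcp_pos: [0.6332, 0.0512, 0.0564]
tool_rot: [1.0, 0.001, 0.006, -0.005]
force: [-0.3, -0.4, 0.5]
finger_gap: -0.0
```

Request:
drive_tool(deltas=[0.1,0,0.03,0,0.2,0,0.05,0,0.2,0,0.05,0])

```text
t: 9.3
tcp_pos: [0.6335, 0.0513, 0.0561]
tool_rot: [1.0, 0.001, 0.004, -0.005]
force: [-3.6, 0.1, 4.7]
finger_gap: 0.0
```

Run:
```python
from h import *
s=manip.sense(); print(totray(s['tcp_pos']),s['force'])
d=snap('wrist','7'); crop(d,130,0,420,290,2,'c7.png')
```

```text
[0.0292 0.0618 0.009 ] [-3.5838  0.1042  4.6516]
```

View pics/c7.png

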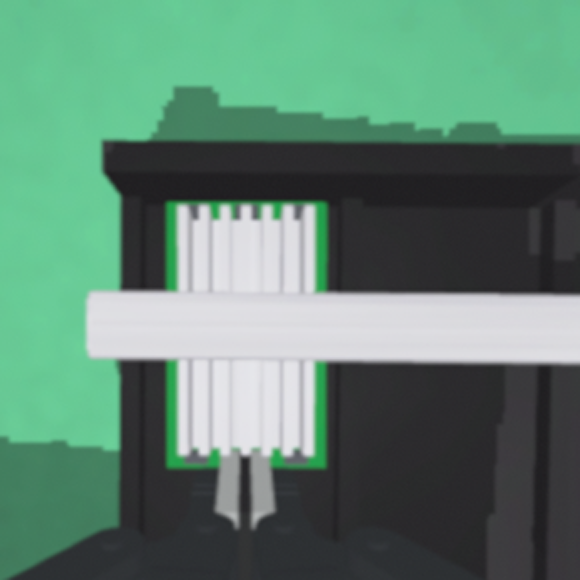

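The left module's lower end at y=202 meets the stop foot, and the force is rising while the motion is blocked. I'll press once more, then back off to the middle lane.

Request:
drive_tool(deltas=[0.2,0,0.05,0,0.3,0,0.08,0,0.3,0,0.08,0])

```text
t: 9.65
tcp_pos: [0.6336, 0.0515, 0.0559]
tool_rot: [1.0, 0.001, 0.001, -0.005]
force: [-8.0, -0.3, 8.8]
finger_gap: -0.0
```

Request:
drive_tool(deltas=[-1,0,0,0,-2,0,-1,0,-3,0,-5,0,-6,2,-9,0,-10,4,-9,0,-14,6.2,-9,0,-16.0,6.2,-9,0,-16.0,6.2,-9,0])

```text
t: 10.45
tcp_pos: [0.4699, -0.0116, 0.1454]
tool_rot: [1.0, 0.001, -0.0, -0.005]
force: [-0.0, 0.7, 0.2]
finger_gap: -0.002
```

Run:
```python
from h import *
d=snap('wrist','8')
T=totray(pts(d)); f=d['frame'].astype(int)
m=(np.abs(T[...,1])<.033)&(T[...,0]<.06)&(T[...,0]>-.13)&(T[...,2]>-.006)&(T[...,2]<.03)&((f[...,1]-f[...,0]>35)|(f.min(-1)>140))
q=T[m]*1000; print(len(q),cv2.minAreaRect(q[:,:2].astype(np.float32)),np.percentile(q,[1,99],axis=0))
s=manip.sense(); print(totray(s['tcp_pos']))
delta(fromtray([-.13,0,.012]),0)
```

```text
6882 ((-62.88024139404297, 0.3806419372558594), (50.673824310302734, 84.26465606689453), 89.93769836425781) [[-104.4124  -24.169    -1.3829]
 [ -26.3887   25.4694   24.3444]]
[-0.149  -0.0015  0.0539]
t 10.5 tcp [ 0.473  -0.012   0.1456] yaw 0.1 F [ 0.9 -0.7  0.5] gap -0.003 delta cm,deg [ 0.74 -0.1   4.54] 0.1
```

View pics/wrist8.png

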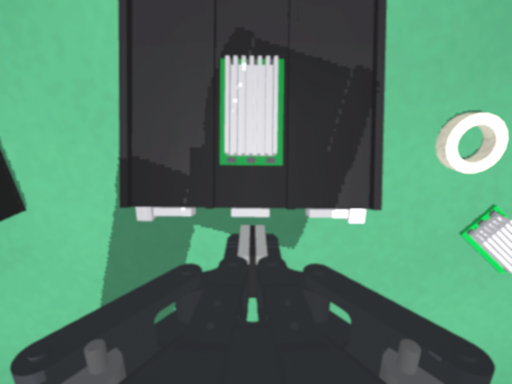

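Run:
```python
from h import *
delta(fromtray([-.125,0,.010]),0)
```

```text
t 10.5 tcp [ 0.473  -0.012   0.1456] yaw 0.1 F [ 0.9 -0.7  0.5] gap -0.003 delta cm,deg [ 1.17 -0.1   4.86] 0.1
```

Request:
drive_tool(deltas=[0.8,-0.1,2,0,1.1,-0.1,4,0,1.2,-0.1,4.8,0,1.2,-0.1,4.8,0])

```text
t: 10.9
tcp_pos: [0.4859, -0.0103, 0.0967]
tool_rot: [1.0, 0.001, 0.001, -0.005]
force: [0.7, -0.6, -0.3]
finger_gap: 0.0
```

Run:
```python
from h import *
s=manip.sense(); print(totray(s['tcp_pos']))
delta(fromtray([-.02,0,.009]),0)
```

```text
[-0.1239  0.0002  0.01  ]
t 10.9 tcp [ 0.4859 -0.0103  0.0967] yaw 0.13 F [ 0.7 -0.6 -0.3] gap 0.0 delta cm,deg [10.    0.07  2.81] 0.1
```

Request:
drive_tool(deltas=[0.9,0,0.25,0,1.8,0,0.5,0,2.7,0,0.75,0,3.6,0,1.0,0,4.5,0,1.25,0,5.4,0,1.5,0,6.3,0,1.75,0,7.2,0,2.0,0,8.1,0,2.25,0,9.0,0,2.55,0,10,0.1,2.8,0,10,0.1,2.8,0])

```text
t: 12.1
tcp_pos: [0.5879, -0.0111, 0.0686]
tool_rot: [1.0, 0.001, 0.002, -0.005]
force: [0.7, -0.1, 0.1]
finger_gap: -0.002
```

Run:
```python
from h import *
s=manip.sense(); print(totray(s['tcp_pos']),s['force'])
delta(fromtray([.015,0,.009]),0);delta(fromtray([.025,0,.009]),0)
d=snap('wrist','9'); crop(d,100,0,400,290,2,'c9.png')
```

```text
[-0.0181 -0.0006  0.0093] [ 0.6693 -0.1403  0.0832]
t 12.1 tcp [ 0.5879 -0.0111  0.0686] yaw 0.13 F [ 0.7 -0.1  0.1] gap -0.002 delta cm,deg [ 3.18 -0.05  0.9 ] 0.1
t 12.1 tcp [ 0.5879 -0.0111  0.0686] yaw 0.13 F [ 0.7 -0.1  0.1] gap -0.002 delta cm,deg [ 4.15 -0.04  1.16] 0.1
```

View pics/c9.png

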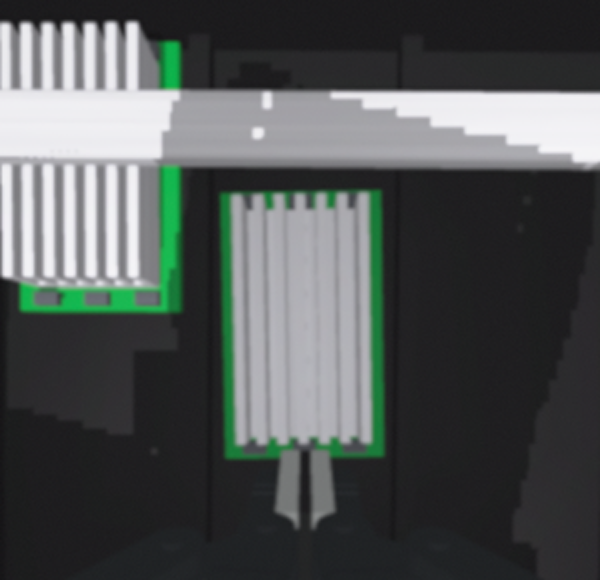

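The middle module is straight in its lane, just short of the bridge (crop y=190). I'll keep pushing.

Request:
drive_tool(deltas=[0.8,0,0.23,0,1.6,0,0.45,0,2.4,0,0.68,0,3.2,0,0.9,0,3.8,0,1.06,0,4.2,0,1.16,0,4.4,0,1.22,0,4.4,0,1.22,0])

```text
t: 12.95
tcp_pos: [0.6311, -0.0107, 0.0565]
tool_rot: [1.0, 0.001, 0.002, -0.005]
force: [0.2, -0.2, 0.8]
finger_gap: 0.0
```

Request:
drive_tool(deltas=[0.1,0,0.03,0,0.2,0,0.05,0,0.2,0,0.05,0])

```text
t: 13.25
tcp_pos: [0.6328, -0.0106, 0.056]
tool_rot: [1.0, 0.001, 0.001, -0.005]
force: [-0.2, 0.2, 0.4]
finger_gap: 0.0
```

Request:
drive_tool(deltas=[0.1,0,0.03,0,0.2,0,0.05,0,0.3,0,0.08,0,0.3,0,0.08,0])

```text
t: 13.65
tcp_pos: [0.6332, -0.0104, 0.0557]
tool_rot: [1.0, 0.001, -0.002, -0.005]
force: [-6.2, -0.6, 8.6]
finger_gap: -0.001
```

Run:
```python
from h import *
s=manip.sense(); print(totray(s['tcp_pos']),s['force'])
d=snap('wrist','10'); crop(d,100,0,400,290,2,'c10.png')
```

```text
[0.029  0.0001 0.0085] [-6.1521 -0.6401  8.6093]
```

View pics/c10.png

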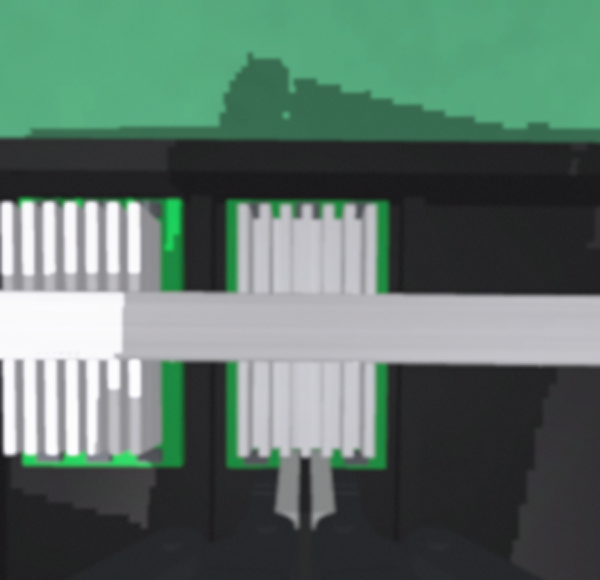

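Both modules have their lower ends at y≈202 and upper ends at y≈467 in the crop, level with each other and against the stop. Now for the loose module.

Request:
drive_tool(deltas=[-1,0,0,0,-2,0,-2,0,-3,0,-6,0,-6,2,-10,0,-10,6,-14,0,-14,10,-14,0,-18,14,-14,0,-21,18,-14,0,-23,22,-14,0,-24,26,-14,0,-24,28,-14,0,-24,28,-14,0], hand=6.5)

```text
t: 14.9
tcp_pos: [0.3945, -0.2982, 0.1942]
tool_rot: [1.0, -0.001, 0.0, -0.002]
force: [1.2, 0.6, -0.2]
finger_gap: 0.763
```

Run:
```python
from h import *
delta([.398,-.2955,.2],0)
d=snap('wrist','11'); P=pts(d); f=d['frame'].astype(int)
dist=np.hypot(P[...,0]-.398,P[...,1]+.2955)<.065
m=dist&(P[...,2]>.003)&(P[...,2]<.03)&((f[...,1]-f[...,0]>45)|(np.abs(f[...,1]-f[...,0])<25))
sk=dist&(P[...,2]>.016)&(P[...,2]<.03)
q=P[sk]*1000; print('sink',len(q),q.mean(0),cv2.minAreaRect(q[:,:2].astype(np.float32)),np.percentile(q[:,2],[5,50,95]))
q=P[dist&(P[...,2]>.003)]*1000; print('all',len(q),cv2.minAreaRect(q[:,:2].astype(np.float32)))
```

```text
t 14.9 tcp [ 0.3945 -0.2982  0.1942] yaw -0.16 F [ 1.2  0.6 -0.2] gap 0.763 delta cm,deg [ 0.35 -0.27 -0.58] -0.2
sink 1165 [ 397.1158 -297.9938   21.673 ] ((396.65777587890625, -298.494384765625), (66.34130859375, 36.4144172668457), 49.227176666259766) [17.2428 22.2991 23.7758]
all 42516 ((398.05108642578125, -296.00103759765625), (126.53282165527344, 68.28115844726562), 68.5401611328125)
```

View pics/wrist11.png

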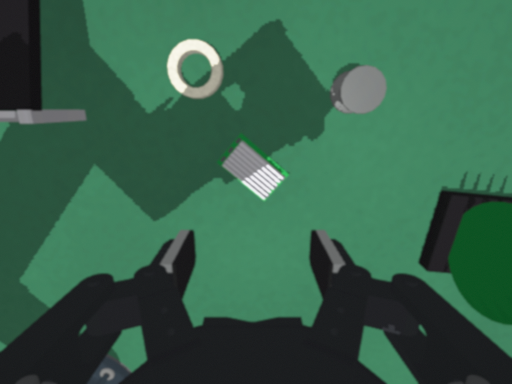

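The loose module's sink shows at (254,168). It measures 66.3 x 36.4 mm as expected, with its centre at (0.397,-0.2985) and a yaw of 49.2°.

Run:
```python
from h import *
delta([.397,-.2985,.1],49.2)
```

```text
t 14.95 tcp [ 0.3942 -0.2951  0.1938] yaw -0.08 F [ 0.1  0.6 -1.5] gap 0.761 delta cm,deg [0.29 0.42 9.37] -49.3
```

Request:
drive_tool(deltas=[0.3,0.2,0,-8,0.3,0.3,0,-16,0.3,0.3,1,-24,0.3,0.3,3,-32,0.3,0.3,5,-40,0.3,0.3,7,-47,0.3,0.3,9,-49.3,0.3,0.3,9.4,-49.3,0.3,0.3,9.4,-49.3], hand=6.0)

```text
t: 15.85
tcp_pos: [0.397, -0.2959, 0.0993]
tool_rot: [0.909, 0.417, 0.001, -0.005]
force: [-0.3, -1.0, 0.4]
finger_gap: 0.702
```

Run:
```python
from h import *
d=snap('wrist','12'); P=pts(d); f=d['frame'].astype(int)
s=manip.sense()
dist=np.hypot(P[...,0]-.398,P[...,1]+.2955)<.065
sk=dist&(P[...,2]>.016)&(P[...,2]<.03)
q=P[sk]*1000; print('sink',len(q),q.mean(0),cv2.minAreaRect(q[:,:2].astype(np.float32)),np.percentile(q[:,2],[5,50,95]))
delta([.397,-.2985,.009],49.2)
```

```text
sink 1701 [ 398.6207 -296.0477   22.4293] ((397.02276611328125, -297.7500915527344), (66.04862213134766, 36.06557083129883), 49.28804397583008) [20.1027 22.6198 23.7037]
t 15.9 tcp [ 0.3974 -0.2966  0.1   ] yaw 49.23 F [0.  0.8 0.5] gap 0.7 delta cm,deg [-0.22  0.15  9.1 ] 0.0
```

View pics/wrist12.png

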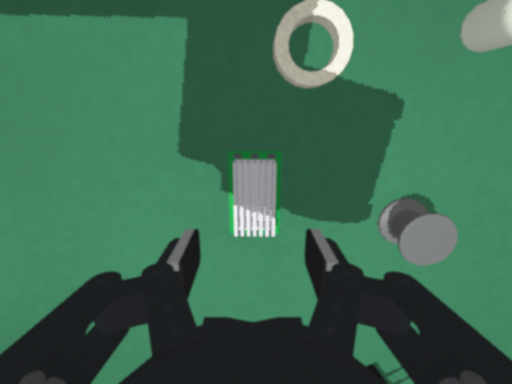

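The module is aligned with the tool, its sink at u≈255 between the fingers. Descending to grip.

Request:
drive_tool(deltas=[-0.1,0.1,4,0,-0.1,0.1,7,0,-0.1,0.1,8.6,0,-0.1,0.1,9.1,0,-0.1,0.1,9.1,0])

```text
t: 16.4
tcp_pos: [0.3977, -0.2974, 0.0093]
tool_rot: [0.909, 0.416, 0.001, -0.004]
force: [0.7, -0.2, -0.1]
finger_gap: 0.698
```

Request:
drive_tool(deltas=[0,0,0,0,0,0,0,0,0,0,0,0,0,0,0,0,0,0,0,0], hand=2.5, squeeze=45)

```text
t: 16.9
tcp_pos: [0.3985, -0.2981, 0.0108]
tool_rot: [0.909, 0.416, 0.002, -0.002]
force: [-1.0, 0.1, 5.1]
finger_gap: 0.407
```

Request:
drive_tool(deltas=[0,0,-2,0,0,0,-5,0,0,0,-9,0,0,0,-14,0,0,0,-17,0,0,0,-17,0])

```text
t: 17.5
tcp_pos: [0.4003, -0.3013, 0.1857]
tool_rot: [0.909, 0.417, 0.003, 0.003]
force: [0.4, -0.7, -1.5]
finger_gap: 0.411
```

Run:
```python
from h import *
d=snap('wrist','13'); d2=snap('scene','13'); crop(d2,60,80,300,280,3,'c13.png')
p=fromtray([-.07,-.063,0]); print(p); p[2]=.18
delta(p,0)
```

```text
[ 0.5354 -0.0735  0.0731]
t 17.6 tcp [ 0.3982 -0.2989  0.1815] yaw 49.22 F [-0.7 -0.7 -1.5] gap 0.411 delta cm,deg [26.03 -4.33  0.28] 49.2
```

View pics/wrist13.png

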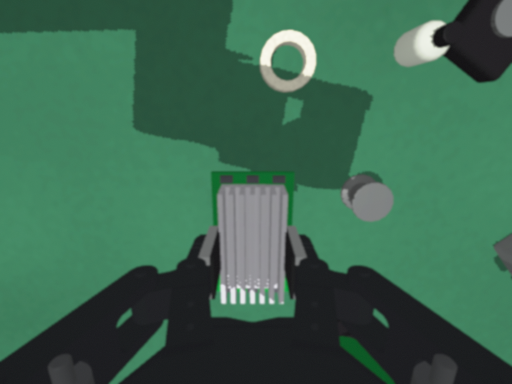

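View pics/c13.png

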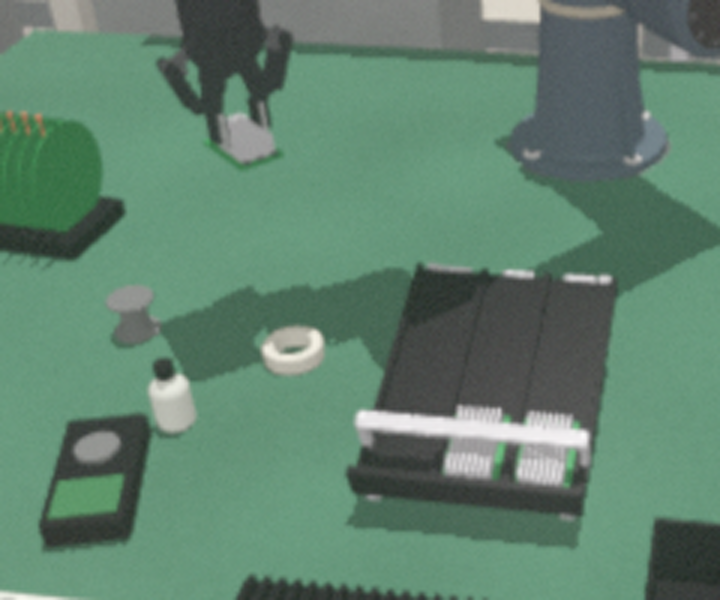

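The module is held level at (252,240), and the scene view shows the other two under the bridge. I'm carrying it over the right lane.

Request:
drive_tool(deltas=[4,-1,0,8,8,-2,0,16,12,-3,0,24,17,-4,0,32,21,-4,0,40,26,-4.3,0.3,48,26,-4.3,0.3,49.2,26,-4.3,0.3,49.2,26,-4.3,0.3,49.2])

```text
t: 18.5
tcp_pos: [0.5339, -0.0737, 0.1781]
tool_rot: [1.0, 0.001, -0.001, -0.003]
force: [-0.0, -0.8, -2.0]
finger_gap: 0.404
```

Run:
```python
from h import *
d=snap('wrist','14')
p=fromtray([-.065,-.0635,0]); print(p); 
p[2]=p[2]+.010+.0115+.01; delta(p,0)
# held module in tool frame from depth
P=pts(d); s=manip.sense(); r=P-s['tcp_pos']; f=d['frame'].astype(int)
m=(np.abs(r[...,0])<.06)&(np.abs(r[...,1])<.03)&(r[...,2]>-.02)&(r[...,2]<.02)&(((f[...,1]-f[...,0]>40))|(f.min(-1)>90))
q=r[m]*1000; print(len(q),q.mean(0),cv2.minAreaRect(q[:,:2].astype(np.float32)),np.percentile(q,[1,50,99],axis=0))
A=np.c_[q[:,:2],np.ones(len(q))]; g=q[:,2]>np.median(q[:,2])-4; print(np.linalg.lstsq(A[g],q[g,2],rcond=None)[0])
```

```text
[ 0.5402 -0.074   0.0718]
t 18.55 tcp [ 0.534  -0.0742  0.1785] yaw 0.04 F [ 0.   0.7 -1.8] gap 0.409 delta cm,deg [0.63 0.02 7.51] 0.0
9311 [6.2598 0.5682 3.2525] ((-1.1273345947265625, -1.6706962585449219), (80.30744171142578, 56.53409194946289), 0.12909382581710815) [[-37.7695 -22.7921 -10.2382]
 [  9.8514   0.3998   3.7883]
 [ 38.6305  23.9197  16.204 ]]
[-0.017   0.0016 10.213 ]
```

View pics/wrist14.png

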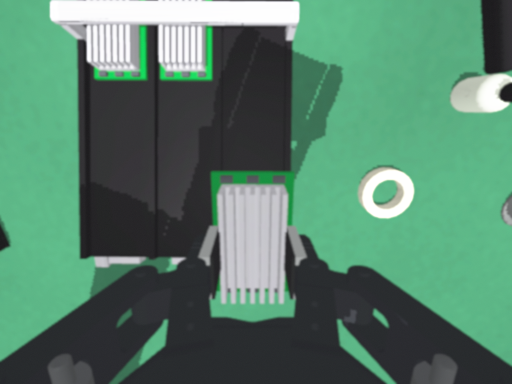

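Request:
drive_tool(deltas=[0.6,0,3,0,0.6,0,6,0,0.6,0,7.5,0,0.6,0,8.0,0,0.6,0,8.2,0,0.6,0,8.4,0,0.6,0,8.4,0])

```text
t: 19.25
tcp_pos: [0.5403, -0.0743, 0.0951]
tool_rot: [1.0, 0.0, 0.0, -0.002]
force: [0.4, -0.5, -1.6]
finger_gap: 0.411
```

Run:
```python
from h import *
s=manip.sense(); p=s['tcp_pos']; u=p-[0,0,.0105]; print(p,totray(u),s['force'],'floor z',.055-(p[0]-.603)*np.tan(a))
d=snap('wrist','15'); d2=snap('scene','15'); crop(d2,140,130,300,260,4,'c15.png')
```

```text
[ 0.5403 -0.0743  0.0951] [-0.0682 -0.0638  0.0124] [ 0.4395 -0.5049 -1.5591] floor z 0.07180413547220593
```

View pics/c15.png

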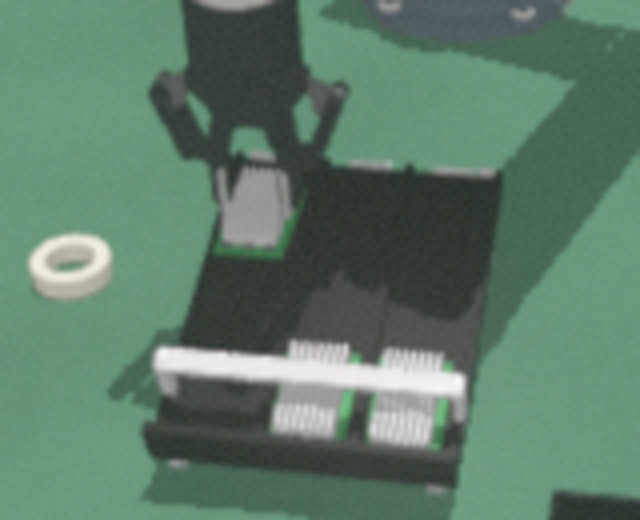

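The module is over the right lane, just above first contact. I'll press gently with a low grip so it pivots onto the slope.

Request:
drive_tool(deltas=[0,0,0.15,0,0,0,0.3,0,0,0,0.4,0,0,0,0.4,0], squeeze=20)

```text
t: 19.75
tcp_pos: [0.5414, -0.0742, 0.0925]
tool_rot: [1.0, 0.0, 0.001, -0.002]
force: [0.2, -0.2, 6.9]
finger_gap: 0.41
```

Request:
drive_tool(deltas=[0,0,0.15,0,0,0,0.3,0,0,0,0.4,0,0,0,0.4,0])

```text
t: 20.15
tcp_pos: [0.5428, -0.0742, 0.0901]
tool_rot: [1.0, 0.0, 0.003, -0.002]
force: [1.0, 1.2, 7.3]
finger_gap: 0.402
```

Run:
```python
from h import *
s=manip.sense(); p=s['tcp_pos']; print(p,s['force'])
d=snap('wrist','16'); P=pts(d); r=P-s['tcp_pos']; f=d['frame'].astype(int)
m=(np.abs(r[...,0])<.045)&(np.abs(r[...,1])<.016)&(r[...,2]>0)&(r[...,2]<.03)&(f.min(-1)>90)
q=r[m]*1000
A=np.c_[q[:,:2],np.ones(len(q))]; g=np.ones(len(q),bool)
for _ in range(4):
    c=np.linalg.lstsq(A[g],q[g,2],rcond=None)[0]; e=q[:,2]-A@c; g=(e>-1.5)
print(c,'pitch',np.degrees(np.arctan(c[0])),len(q),q.min(0),q.max(0))
```

```text
[ 0.5428 -0.0742  0.0901] [1.0423 1.197  7.2831]
[-0.0806  0.001  11.9622] pitch -4.605249390131236 4317 [-35.5719 -15.9991   0.0045] [31.6977 15.9962 15.9824]
```

View pics/wrist16.png

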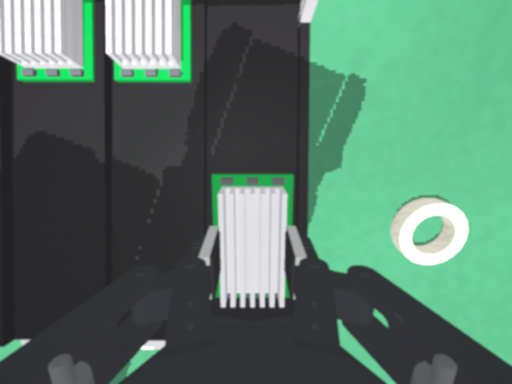

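Request:
drive_tool(deltas=[0,0,0.2,0,0,0,0.4,0,0,0,0.5,0,0,0,0.5,0])

```text
t: 20.6
tcp_pos: [0.5447, -0.0743, 0.0867]
tool_rot: [1.0, 0.0, 0.005, -0.001]
force: [1.2, 1.3, 8.7]
finger_gap: 0.408
```

Request:
drive_tool(deltas=[0,0,0.2,0,0,0,0.4,0,0,0,0.5,0,0,0,0.5,0])

```text
t: 21.0
tcp_pos: [0.5464, -0.0743, 0.0833]
tool_rot: [1.0, 0.0, 0.007, -0.001]
force: [1.8, 1.2, 7.4]
finger_gap: 0.408
```

```bash
cat > pitch.py <<'E'
from h import *
import sys
s=manip.sense(); p=s['tcp_pos']; print(p,s['force'],'tcp-floor',p[2]-(.055-(p[0]-.603)*np.tan(a)))
d=snap('wrist',sys.argv[1]); P=pts(d); r=P-s['tcp_pos']; f=d['frame'].astype(int)
m=(np.abs(r[...,0])<.045)&(np.abs(r[...,1])<.016)&(r[...,2]>-.005)&(r[...,2]<.03)&(f.min(-1)>90)
q=r[m]*1000
A=np.c_[q[:,:2],np.ones(len(q))]; g=np.ones(len(q),bool)
for _ in range(4):
    c=np.linalg.lstsq(A[g],q[g,2],rcond=None)[0]; e=q[:,2]-A@c; g=(e>-1.5)
print(c,'pitch',np.degrees(np.arctan(c[0])),len(q),q.min(0),q.max(0))
E
python3 pitch.py 17
```

```text
[ 0.5464 -0.0743  0.0833] [1.7971 1.2207 7.3589] tcp-floor 0.01309318924822353
[-0.2272  0.0016 12.2952] pitch -12.801599071206386 6380 [-44.6296 -15.9964  -4.9884] [30.0342 15.9998 21.2561]
```

Request:
drive_tool(deltas=[0,0,0.15,0,0,0,0.25,0,0,0,0.25,0])

```text
t: 21.35
tcp_pos: [0.5471, -0.0743, 0.0821]
tool_rot: [1.0, 0.0, 0.008, -0.001]
force: [0.6, 1.1, 7.6]
finger_gap: 0.406
```

```bash
python3 pitch.py 18
```

```text
[ 0.5471 -0.0743  0.0821] [0.5652 1.0827 7.5704] tcp-floor 0.012137377627102028
[-0.2526  0.0017 12.3195] pitch -14.178487802859848 6358 [-44.611  -15.9996  -4.9983] [29.7411 16.     22.3489]
```

Pitch is 14.2°, so it's nearly flat on the slope. Releasing now.

Request:
drive_tool(deltas=[0,0,0,0,0,0,0,0,0,0,0,0,0,0,-1,0,0,0,-3,0,-1,0,-6,0,-4,0,-7,0,-7.5,0,-7,0,-7.5,0,-7,0], hand=5.0)

```text
t: 22.3
tcp_pos: [0.4653, -0.0727, 0.1512]
tool_rot: [1.0, 0.0, 0.004, -0.002]
force: [-0.4, 0.9, -0.3]
finger_gap: 0.59
```

Run:
```python
from h import *
d=snap('wrist','19'); T=totray(pts(d)); f=d['frame'].astype(int)
m=(np.abs(T[...,1]+.063)<.033)&(T[...,0]<.06)&(T[...,0]>-.138)&(T[...,2]>-.006)&(T[...,2]<.03)&((f[...,1]-f[...,0]>35)|(f.min(-1)>120))
q=T[m]*1000; print(len(q),cv2.minAreaRect(q[:,:2].astype(np.float32)),np.percentile(q,[1,99],axis=0))
q=q[q[:,2]>17];A=np.c_[q[:,:2],np.ones(len(q))];print('top plane',np.linalg.lstsq(A,q[:,2],rcond=None)[0])
s=manip.sense(); print(totray(s['tcp_pos']))
delta(fromtray([-.128,-.0635,.0105]),0)
```

```text
6481 ((-64.46327209472656, -63.68355178833008), (84.83856201171875, 50.45451736450195), 0.009411944076418877) [[-106.3441  -87.6195   -1.3844]
 [ -27.8192  -39.4003   24.2261]]
top plane [ 0.0012  0.0062 23.3366]
[-0.1547 -0.0633  0.0585]
t 22.35 tcp [ 0.4687 -0.0738  0.1515] yaw -0.01 F [-0.1  0.1  0.5] gap 0.588 delta cm,deg [1.27 0.03 5.34] -0.0
```

View pics/wrist19.png

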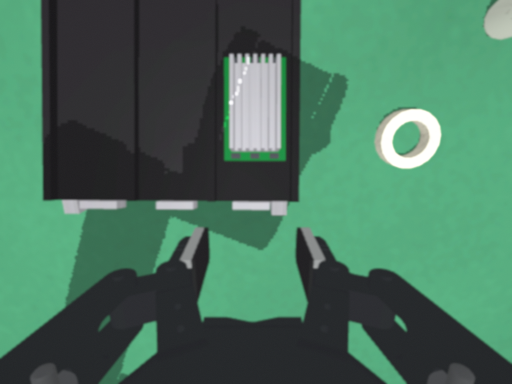

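The module lies flat and straight in the right lane, spanning tray x -106 to -28 with its top parallel to the floor. I'll shut the fingers and push.

Request:
drive_tool(deltas=[0,0,0,0,0.6,0,0,0,1.1,0,1,0,1.2,0,2,0,1.2,0,3,0,1.2,0,4.5,0,1.2,0,5.3,0,1.2,0,5.3,0], hand=0)

```text
t: 23.15
tcp_pos: [0.4802, -0.0732, 0.0969]
tool_rot: [1.0, -0.0, 0.005, -0.002]
force: [-0.7, 0.1, 0.2]
finger_gap: 0.002
```

Run:
```python
from h import *
s=manip.sense(); print(totray(s['tcp_pos']))
delta(fromtray([-.02,-.0635,.009]),0)
```

```text
[-0.1294 -0.0627  0.0087]
t 23.15 tcp [ 0.4802 -0.0732  0.0969] yaw -0.01 F [-0.7  0.1  0.2] gap 0.002 delta cm,deg [10.55  0.09  2.91] -0.0
```

Request:
drive_tool(deltas=[0.9,0.1,0.2,0,1.8,0.1,0.45,0,2.7,0.1,0.7,0,3.6,0.1,0.95,0,4.5,0.1,1.2,0,5.4,0.1,1.45,0,6.4,0.1,1.7,0,7.4,0.1,2.0,0,8.4,0.1,2.25,0,9.4,0.1,2.55,0,10.5,0.1,2.85,0,10.5,0.1,2.85,0])

```text
t: 24.35
tcp_pos: [0.5876, -0.0745, 0.0692]
tool_rot: [1.0, 0.0, 0.006, -0.002]
force: [0.2, -0.1, 1.1]
finger_gap: 0.001
```

Run:
```python
from h import *
s=manip.sense(); print(totray(s['tcp_pos']),s['force'])
delta(fromtray([.026,-.0635,.009]),0)
d=snap('wrist','20'); crop(d,100,0,400,290,2,'c20.png')
```

```text
[-0.0186 -0.064   0.0097] [ 0.1828 -0.063   1.0714]
t 24.35 tcp [ 0.5876 -0.0745  0.0692] yaw 0.0 F [ 0.2 -0.1  1.1] gap 0.001 delta cm,deg [ 4.27 -0.04  1.27] 0.0
```

View pics/c20.png

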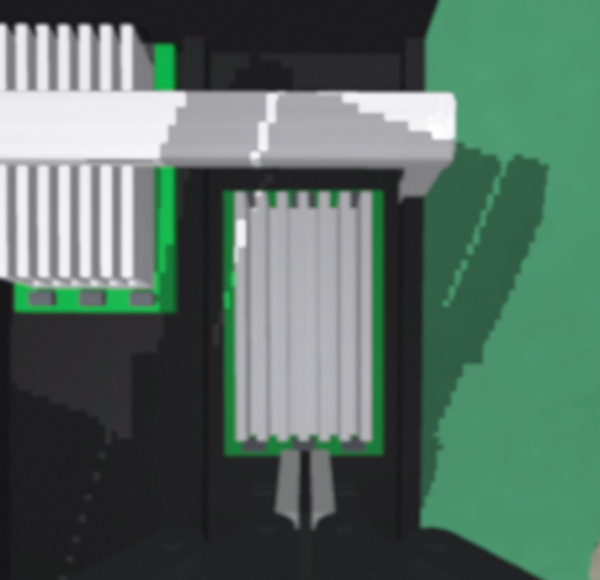

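It's straight and short of the bridge at crop y=190. Continuing to the stop.

Request:
drive_tool(deltas=[0.8,0,0.24,0,1.6,0,0.47,0,2.4,0,0.7,0,3.2,0,0.95,0,3.8,0,1.12,0,4.2,0,1.24,0,4.4,0,1.3,0,4.4,0,1.3,0])

```text
t: 25.2
tcp_pos: [0.6307, -0.0742, 0.0565]
tool_rot: [1.0, 0.0, 0.005, -0.002]
force: [0.2, 0.2, 0.1]
finger_gap: 0.001
```

Request:
drive_tool(deltas=[0.1,0,0.03,0,0.2,0,0.05,0,0.2,0,0.05,0])

```text
t: 25.5
tcp_pos: [0.6325, -0.0741, 0.056]
tool_rot: [1.0, 0.0, 0.005, -0.002]
force: [-0.7, 1.0, 0.2]
finger_gap: 0.002
```

Request:
drive_tool(deltas=[0.1,0,0.03,0,0.2,0,0.05,0,0.3,0,0.08,0,0.3,0,0.08,0])

```text
t: 25.9
tcp_pos: [0.6329, -0.0739, 0.0558]
tool_rot: [1.0, 0.0, 0.002, -0.002]
force: [-6.0, -0.6, 7.7]
finger_gap: -0.004
```

Run:
```python
from h import *
s=manip.sense(); print(totray(s['tcp_pos']),s['force'])
d=snap('wrist','21'); crop(d,100,0,400,290,2,'c21.png')
```

```text
[ 0.0287 -0.0634  0.0085] [-5.9858 -0.6264  7.7271]
```

View pics/c21.png

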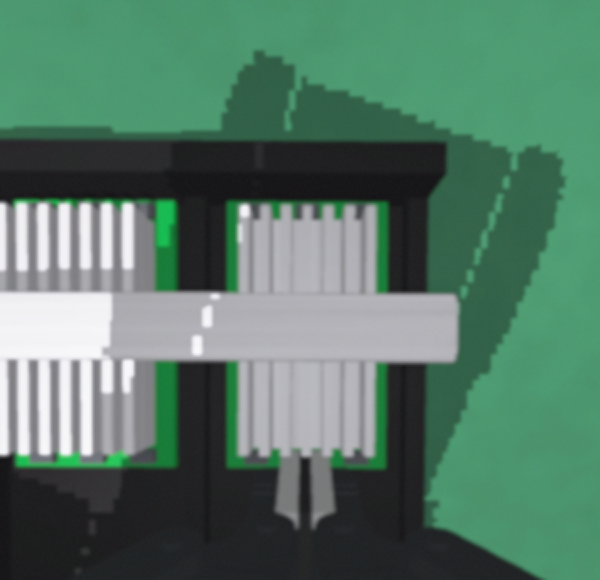

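The right module is level with its neighbour (ends at y=202 and 467), and the push force rose to about 6 N. I'll retract and check everything from above.

Request:
drive_tool(deltas=[-1,0,0,0,-2,0,-1,0,-3,0,-4,0,-4,-1,-9,0,-5,-3,-13,0,-5,-6,-15,0,-5,-6.2,-15,0,-5,-6.2,-15,0])

```text
t: 26.75
tcp_pos: [0.582, -0.0121, 0.2066]
tool_rot: [1.0, 0.001, 0.003, -0.002]
force: [-0.1, 0.0, -1.7]
finger_gap: 0.0
```

Run:
```python
from h import *
s=manip.sense(); print(s['tcp_pos'],s['force'])
d=snap('wrist','22'); T=totray(pts(d)); f=d['frame'].astype(int)
for nm,c in(('L',.063),('M',0),('R',-.063)):
    m=(np.abs(T[...,1]-c)<.028)&(T[...,0]<.125)&(T[...,0]>0)&(T[...,2]>-.006)&(T[...,2]<.03)
    g=m&(f[...,1]-f[...,0]>35); q=T[g]*1000
    k=m&(f.min(-1)>90)&(T[...,2]>.017); w=T[k]*1000; A=np.c_[w[:,:2],np.ones(len(w))]
    print(nm,len(q),'board x,y',np.percentile(q,[2,98],axis=0)[:,:2].ravel(),'top plane',np.linalg.lstsq(A,w[:,2],rcond=None)[0])
# stop face
m=(np.abs(T[...,1])<.09)&(T[...,0]>.1)&(T[...,2]>.022)&(T[...,2]<.032)&(f.max(-1)<90); q=T[m]*1000; print('stop top x',np.percentile(q[:,0],[2,50,98]),len(q))
```

```text
[ 0.582  -0.0121  0.2066] [-0.0781  0.012  -1.742 ]
L 751 board x,y [ 31.39    36.8689 120.2752  86.9846] top plane [ 0.0058 -0.0045 21.8853]
M 819 board x,y [ 31.5829 -24.9999 119.2063  24.7293] top plane [ 0.0024 -0.0046 22.6761]
R 654 board x,y [ 31.336  -87.0968 119.5587 -39.3417] top plane [ 0.0054  0.0028 21.879 ]
stop top x [111.1029 114.2652 119.0931] 1775
```

View pics/wrist22.png

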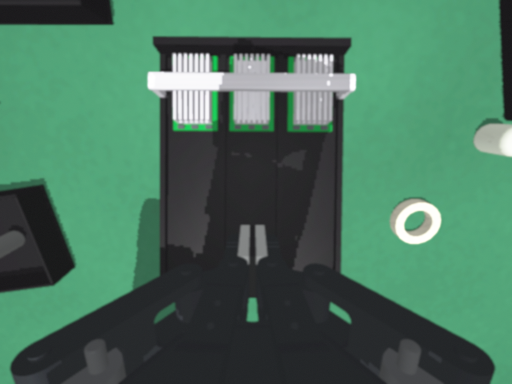

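All three modules have their upper ends at tray x ≈31.4 (the stop measures 111 in my frame) and their tops parallel to the floor. One last look at the bin and bystanders, then I'll hand in.

Run:
```python
from h import *
d=snap('top','23'); P=pts(d)
q=P[214:228,150:176].reshape(-1,3); b=np.hypot(P[...,0]-.486,P[...,1]-.3215)<.045; k=b&(P[...,2]>.02); print('cap top',k.sum(),P[k].mean(0),P[k][:,2].max())
```

```text
cap top 83 [0.4787 0.3236 0.0427] 0.05042362691753782
```

View pics/top23.png

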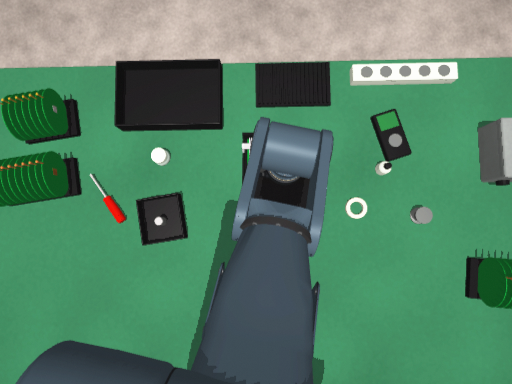

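The capacitor stands in the bin at (159,220), its middle about 25 mm up. Every bystander is at the same pixel position as at the start. Handing in.

```bash
python3 -c "
from station import manip
print(manip.sign_off(), manip.sense()['t'])"
```

```text
the job is handed in; nothing more can be done
the job is handed in; nothing more can be done
```

The job is handed in: all three modules are against the back stop, one in each lane, and the capacitor is in the small black bin. It took about 27 s of the 72 s; the hand-in gave no verdict.

**What I did:**
- **Capacitor:** I lifted it out of the right lane and stood it in the bin.
- **Left and middle modules:** I pushed each one down under the bridge with shut fingers until the wrist force rose, about 10 N in all against the stop.
- **Loose module:** I picked it up, turned it to the right lane and pressed it lightly onto the slope. It pivoted flat, and I then pushed it down the same way.

**Last checks:**
- **Position:** all three upper ends measured at tray x 31.3–31.6 mm, against the stop at about 111 mm in my estimated frame. That is the expected 80 mm, but my frame seems about 1 mm off from the stated 30 and 110.
- **Flatness:** the fin tops are parallel to the floor within about 0.4°.
- **Capacitor:** it stands upright well inside the bin walls, its middle about 25 mm up.
- **Bystanders:** they look unmoved in the top view.

Some readings disagreed. The tray's y differed by about 2 mm between the top and wrist cameras, and I used the closer wrist view. The depth-based position of the modules' lower ends, next to the stop, was noisy (up to 120 mm), so I relied on the upper ends and the contact force instead. In the last top view the arm hid the tray, so the modules' final check is from the wrist camera only.

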